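# Wedge a carving board just off its base

### The arm

A 7-joint arm with a two-finger parallel gripper is mounted at the origin on the work surface. World frame = base frame: x ahead of the robot, y to its left, z up, the work surface at z = 0. Lengths are in m, angles in rad, forces in N, time in s.
With the tool pointing down it reaches from about 0.4 to 0.875 m from the base axis. Payload 19.3 kg.
Tool frame: the origin (TCP) lies between the finger pads; the fingertips stand 14 mm ahead of it and the grasp point (between the pads) lies 5 mm behind it; z points along the fingers, y is the direction in which the jaws open and shut (so a half turn about z gives the same grasp; the last joint's range is limited). The gripper opens to 85 mm and grips with 20 to 120 N. Pads are 22 mm wide; open, the fingers measure 114 mm over their backs; the gripper's body (76 mm by 85 mm) begins 54 mm behind the grasp point. The pads swing forward as they close: fully open they stand 13 mm farther back than shut.
Start: joints at [1.202, 0.521, -0.036, 1.599, 0.021, 1.021, -0.113], TCP at [0.184, -0.597, 0.245] pointing down, gripper open.
Joint ranges: [-2.91, 2.91], [-0.3, 2.13], [-1.5, 1.42], [0.17, 2.43], [-1.26, 4.41], [0.16, 1.93], [-2.52, 2.52]. Speed limits (rad/s): [1.89, 1.89, 2.39, 2.39, 3.01, 3.01, 3.01].

### API

Orientations are given as a unit quaternion [w, x, y, z].
In Python, from workcell import * gives the robot as it stands.
- The arm moves only by the tool arm_command, never from a script. Its argument "increments" is a list of rows, each an object with "jaw": the gripper command: -1 is fully open, 1 is shut, values between are in proportion; "xyz": the shift along the tool's x, y, z in cm, a list of three; "turn": the turn, a rotation vector about the tool's x, y, z in degrees, a list of three. A call has 1 to 8 rows; each row shifts and turns the pose as measured when the row begins, along the tool's axes as they then stand; what a row does not reach is not made up. A row lasts 1/8 s, in which the tool goes at most 62.5 mm and 10.7 degrees, less where a joint would pass 70% of its speed; a pose out of reach is approached as far as the arm can. A call is refused whole if a number of a shift passes 6.25 or a number of a turn 10.7, either way. A call with a gripper value outside its range is refused whole. The fingers move at their own pace and stop on an object; "force" is the grip in N (left out, the last holds). Time passes only in rows, so rows that do not move let the fingers close. It gives the time, the measured TCP pose, the force and the opening at its end, in the units of the state.
- observe(): the state, without advancing time (a new reading comes with each control period).
- capture(name): name is "scene" or "top"; returns the picture (420x560x3 uint8, red, green, blue); there is no depth.
- get_calibration(name): a dict with "fx", "fy", "cx", "cy" (pixels), "k1" (the pictures are not rectified: a ray, as slopes to the right and down, at radius r is drawn at 1 + k1 r^2 times it, then the intrinsics apply), "world_to_cam" (4x4, takes a point from world to camera coordinates). Camera axes: x right, y down, z forward; pixel columns grow to the right and rows downward; lengths in m; the calibration is good to about 2 mm. A picture is of the moment at which its call begins. get_calibration takes no time and is no camera call.
- job_done(): hands the job in, once; it reports no verdict.
The state is a dict: "time_s": time; "joint_pos": joint angles; "dq": joint speeds; "joint_efforts": joint torques, N m; "position": TCP position; "tool_rot": TCP orientation; "ft_force": force on the tool from outside, world axes, zero at the start; "torque": the same for the moment, N m; "opening": finger opening in m.
Only numpy, scipy, OpenCV 4.12 (cv2) and the standard library are available. Lean on these libraries where they do the work, as an engineer would, in place of code of your own. Each camera call takes 0.05 s, during which the arm holds its last target. There are 200 camera calls.

### The job

Press the sprung nozzle cap of the fixed lubricant can fully down for a moment and let it spring back up, so the wedge's way is lubricated. Then take the wooden wedge by its handle block and, keeping it flat on the base board, push its thin end in under the middle of the hinged carving board's free edge until that edge has just lifted, about 4 mm off its rests. Finish there still holding the wedge, without ever touching the hinged board with the robot, and leave everything else where it is.

Things in the scene. Friction and masses are not known exactly. Their poses are not given: they have to be found in the camera images.
- base: fixed base board, 160 (own x) x 390 (own y) x 18 mm. Origin at table level below the middle of the hinged board's free edge (board down). Its y axis is the direction to push the wedge (roughly world +y). Bare deck, top at z = 18 mm, from y = -150 mm to the free edge at y = 0. Two cleats 10 mm high under the board leave a way 100 mm wide (x -50 to 50 mm), 10 mm high for the wedge
- leaf: hinged dark-wood carving board 150 x 222 x 18 mm, 0.5 to 0.9 kg, light-wood carving fixed on top (up to 76 mm over the table). Origin on the hinge axis, 37 mm over the table, at y = 222 mm of the base board; free edge at y = 0. Down, it rests level on the cleats. The robot must not touch it
- board_lip (a point): middle of the lower edge of the hinged board's free end. Board down: 28 mm over the table. It rises as the wedge goes in; its height minus 28 mm is the lift (wanted about 4 mm)
- cap_top (a point): centre of the flat top of the white sprung nozzle cap (diameter 26 mm), 140 mm over the table, pressed straight down. The can under it is upright aluminium, diameter 50 mm, with a paper band, on a 66 mm square wooden foot fixed to the table on the robot's side of the base board
- cap (a joint): travel of the nozzle cap in m: 0 up, 0.006 fully down. It starts to move at about 2 N and is fully down at about 6 N; springs back by itself when let go
- wedge: loose light-wood wedge 150 x 30 mm, about 0.12 kg, lying flat. Upright handle block 40 long x 30 wide x 45 mm high at the thick end. Origin on the underside below the block's middle; x points to the thin end. Top slopes from 22 mm high at x = 20 mm to 4 mm at x = 130 mm: on the deck it meets the board's edge with the thin end 37 mm in; each further 6.1 mm lifts it 1 mm
- wedge_tip (a point): middle of the lower edge of the wedge's thin end, 130 mm from wedge's origin along its x
- spacer: bystander: plain rectangular light-wood block 110 x 30 x 22 mm, no slope, no handle; not the wedge
- mallet: bystander: hammer-shaped wooden mallet lying down
- chisel: bystander: long thin hand tool with a wooden handle, lying down
- glue_brush: bystander: brush lying down
- sanding_block: bystander: cork sanding block 100 x 55 x 35 mm
- wax_jar: bystander: glass jar, diameter 68 mm, 75 mm high
- bowl: bystander: turned wooden bowl, diameter 124 mm, 60 mm high
Not all that is in view belongs to the job. What is shaped like the part that bears cap_top but orange is not meant.

How it is judged:
By the outcome, as a careful person would: the job done as asked, in the order asked, and still so for the second after the job is handed in, while the arm keeps its last pose, push and grip.
It also fails if it takes over 50 s, if anything falls off the work surface, if the arm or the gripper's body presses on something with over 40 N, if the wrist force passes 120 N, or if a joint passes its speed limit or range.

## Working session

There is one attempt and no reset: what is moved stays moved. The work goes in short steps, Python scripts to look and compute and a tool call to move; the robot and the scene stay as the last step left them, time stands still between calls to the robot, and variables do not carry over. Pictures are saved under pics/ and viewed, about 8 in all and at most 12, crops included, and the job is handed in when it is done.

Besides the shell and the picture viewer there is one more tool, called after "Emit:" in YAML: its name, and indented under it one key for each argument. arm_command: Moves the arm, as the interface text tells. Its arguments: {"type":"object","properties":{"increments":{"type":"array"},"force":{"type":"number"}},"required":["increments"]}

```bash
mkdir -p pics; cat > h.py <<'E'
from workcell import *
import numpy as np, cv2
def snap(cam,fn,crop=None,s=1):
    im=capture(cam)[:,:,::-1].copy()
    if crop: x0,y0,x1,y1=crop; im=im[y0:y1,x0:x1]
    if s!=1: im=cv2.resize(im,None,fx=s,fy=s,interpolation=cv2.INTER_CUBIC)
    cv2.imwrite('pics/'+fn,im)
def _p(cam):
    c=get_calibration(cam); K=np.array([[c['fx'],0,c['cx']],[0,c['fy'],c['cy']],[0,0,1.]])
    return K,np.array([c['k1'],0,0,0,0.]),np.array(c['world_to_cam'])
def w(cam,u,v,z):
    K,d,T=_p(cam); r=cv2.undistortPoints(np.array([[[u,v]]],float),K,d)[0,0]
    R,t=T[:3,:3],T[:3,3]; o=-R.T@t; q=R.T@np.array([r[0],r[1],1]); return o+q*(z-o[2])/q[2]
def px(cam,p):
    K,d,T=_p(cam); return cv2.projectPoints(np.array([p],float),cv2.Rodrigues(T[:3,:3])[0],T[:3,3],K,d)[0].ravel()
E
python3 - <<'E'
from h import *
snap('scene','s0.png',None,1.4); snap('top','t0.png',None,1.4)
o=observe(); print(o)
for c in('scene','top'):
    K,d,T=_p(c) if 0 else __import__('h')._p(c); print(c,K[0,0],d[0],-T[:3,:3].T@T[:3,3],T[:3,:3].round(2))
E
```

```text
{'time_s': 0.1, 'joint_pos': array([ 1.20179866,  0.52198005, -0.03637258,  1.5999016 ,  0.02118432,
        1.02110153, -0.11279842]), 'dq': array([ 1.53432799e-07, -4.01911799e-03, -2.72401067e-04, -1.50256834e-03,
        2.67252467e-03, -2.87796075e-04, -5.27750210e-04]), 'joint_efforts': array([ 4.67274818e-03, -9.28479838e+01,  1.98403940e+00, -3.70535374e+01,
        1.81723834e-02,  5.28149088e-03,  3.62998804e-06]), 'position': array([ 0.18390264, -0.59705147,  0.24478448]), 'tool_rot': array([-4.95076155e-04,  9.88859073e-01,  1.48853889e-01, -9.13354919e-05]), 'ft_force': array([ 0.61060316,  0.1691796 , -0.40532671]), 'torque': array([ 0.04106616, -0.06742788,  0.00228781]), 'opening': 0.0853841554543987}
scene 402.6786076804588 -0.015987079967329527 [ 0.95771738 -0.80982191  1.03453094] [[ 0.9   0.43 -0.02]
 [ 0.29 -0.64 -0.71]
 [-0.32  0.64 -0.7 ]]
top 466.67025693098793 -0.021396949526096117 [0.44695758 0.00570893 1.54041178] [[-0.02 -1.   -0.01]
 [-1.    0.02 -0.07]
 [ 0.07  0.01 -1.  ]]
```

View pics/s0.png

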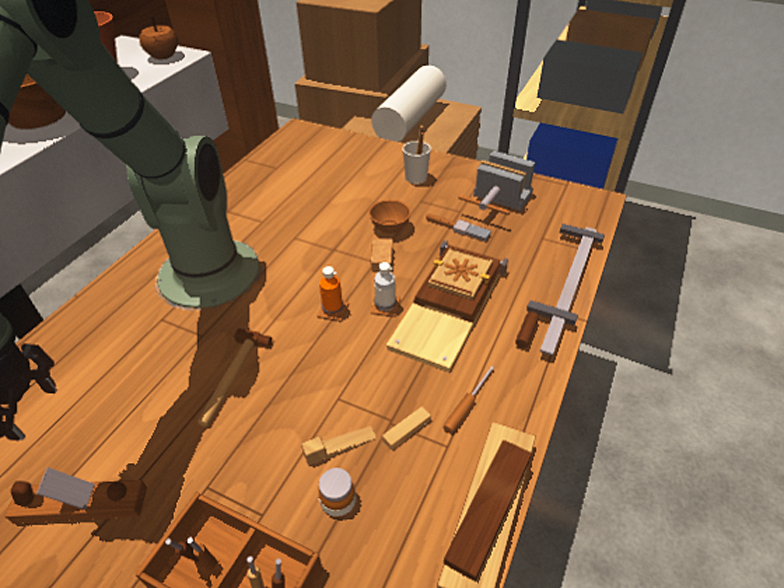

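View pics/t0.png

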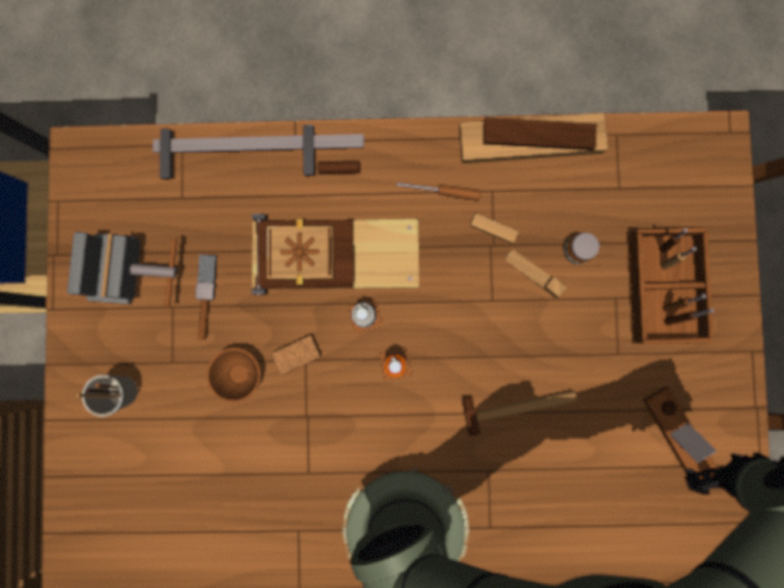

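The scene shows the wedge with its block at about (314,450) in the scaled picture, the spacer at (407,427), the silver can at (385,287) with the orange decoy at (331,290), and the base at (430,335). In the top view these are the wedge block (555,287), thin end (512,256), can (363,314) and free edge at about x=354. I'll zoom in to measure.

```bash
python3 - <<'E'
from h import *
a=capture('top')[:,:,::-1]; b=capture('scene')[:,:,::-1]
def cr(im,x,y,wd,ht,s): return cv2.resize(im[y:y+ht,x:x+wd],(wd*s,ht*s),interpolation=cv2.INTER_NEAREST)
def tick(c,x,y,s):
    c=c.copy()
    for k in range(0,c.shape[1],10*s):
        cv2.line(c,(k,0),(k,5),(0,0,255),1); cv2.putText(c,str(x+k//s),(k,15),0,.33,(255,0,255),1)
    for k in range(0,c.shape[0],10*s):
        cv2.line(c,(0,k),(5,k),(0,0,255),1); cv2.putText(c,str(y+k//s),(6,k+4),0,.33,(255,0,255),1)
    return c
A=tick(cr(a,340,150,80,70,5),340,150,5); B=tick(cr(b,210,285,80,58,5),210,285,5)
C=tick(cr(a,240,150,80,90,5)[:250],240,150,5); D=tick(cr(b,255,180,80,50,5),255,180,5)
L=np.vstack([A[:350],C]); R=np.vstack([B,D]); h=min(len(L),len(R)); 
cv2.imwrite('pics/z1.png',np.hstack([L[:h],R[:h]]))
# bigger: base in scene
cv2.imwrite('pics/z2.png',np.hstack([tick(cr(b,270,165,100,100,4),270,165,4),tick(cr(a,170,145,100,100,4),170,145,4)]))
E
```

```text
(no output)
```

View pics/z1.png

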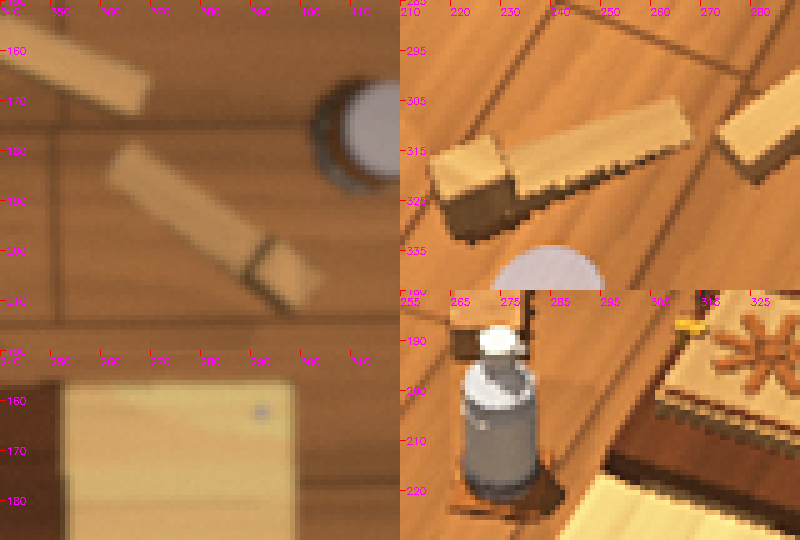

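View pics/z2.png

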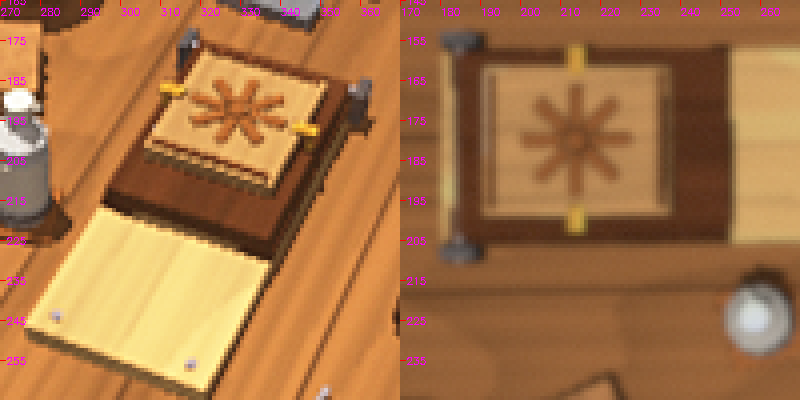

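The zooms give deck corners, the leaf's free edge (top view x≈252.6), wedge block and thin-end corners in both views, and the cap top at scene (275.5,189) and top (259.3,223.8). I'll fit the poses to these.

```bash
cat > fit.py <<'E'
from h import *
from scipy.optimize import least_squares
def fit(obs,x0):  # obs: (cam,local xyz mm,u,v); pose x,y,yaw
    def P(q,l): c,s=np.cos(q[2]),np.sin(q[2]); l=np.array(l)/1e3; return [q[0]+c*l[0]-s*l[1],q[1]+s*l[0]+c*l[1],l[2]]
    f=lambda q:np.concatenate([px(c,P(q,l))-[u,v] for c,l,u,v in obs])
    r=least_squares(f,x0,x_scale=[.01,.01,.05],loss='soft_l1'); return r.x,f(r.x).reshape(-1,2).round(1)
E
python3 - <<'E'
from fit import *
S,T='scene','top'
B=[(S,(-80,-150,18),277,246.2),(S,(80,-150,18),322.5,262.5),(T,(80,-150,18),299,156.4),(T,(-80,-150,18),299.3,206),(T,(75,0,46),252.5,156.2),(T,(-75,0,46),252.8,205.5)]
q,r=fit(B,[.6,0,0]); print('base',q,np.degrees(q[2]),r.tolist())
W=[(T,(-20,15,45),399.4,212.6),(T,(-20,-15,45),404.4,205),(T,(130,15,4),361.4,185),(T,(130,-15,4),366.4,178),
(S,(-20,15,45),216,316),(S,(20,15,45),228.4,312),(S,(20,-15,45),232.4,321),(S,(-20,-15,45),219,325),(S,(130,15,4),266,304.2),(S,(130,-15,0),268.4,312.4)]
g=w(T,404,205,.045);print(g)
for y0 in (2.2,.9,-.9,-2.2):
  q,r=fit(W,[g[0],g[1],y0]); print('wedge',q,np.degrees(q[2]),abs(r).max())
print(r.tolist())
print(w(T,259.3,223.8,.14),w(S,275.5,189,.14))
E
```

```text
base [ 0.64128605  0.10399004 -0.00361627] -0.20719727996737883 [[-1.8, 0.3], [-2.0, 0.4], [-0.8, -0.2], [-0.2, -1.4], [-0.3, 0.8], [-0.1, -2.4]]
[ 0.55064675 -0.38093669  0.045     ]
wedge [ 0.55390922 -0.35847997  0.88335245] 50.6123670383575 1.5
wedge [ 0.55390921 -0.35847996  0.88335231] 50.612359210197845 1.5
wedge [ 0.55390922 -0.35847997  0.88335253] 50.61237190895118 1.5
wedge [ 0.55390922 -0.35847997  0.88335247] 50.61236825140356 1.5
[[-0.3, -1.0], [0.4, -0.7], [-1.5, -0.7], [-1.0, -0.7], [-1.4, 0.5], [-0.2, -1.0], [-0.5, -1.3], [-0.9, 0.3], [-1.2, 0.2], [0.5, 0.8]]
[0.49607456 0.07910544 0.14      ] [0.49938371 0.08876617 0.14      ]
```

```bash
python3 - <<'E'
from fit import *
t=capture('top').astype(float); s=capture('scene').astype(float)
def edge(im,p,d,n=7):  # strongest gradient along d from p (px-centre coords)
    g=im.sum(2); k=np.arange(-n,n+.1,.25); P=np.array(p)+np.outer(k,d)
    v=cv2.remap(g.astype(np.float32),P[None,:,0].astype(np.float32),P[None,:,1].astype(np.float32),cv2.INTER_LINEAR)[0]
    dv=abs(np.gradient(cv2.GaussianBlur(v[:,None],(1,9),1.5)[:,0])); i=dv.argmax(); m=slice(max(i-4,0),i+5)
    return P[0]+np.array(d)*((k[m]*dv[m]).sum()/dv[m].sum()-k[0])
for n,p,d in [('near',(298,y),(1,0)) if 0 else (f'near{y}',(298,y),(1,0)) for y in(165,180,195)]+[(f'lip{y}',(252,y),(1,0)) for y in(165,180,195)]+[(f'up{x}',(x,156),(0,1)) for x in(262,275,290)]+[(f'lo{x}',(x,206),(0,1)) for x in(262,275,290)]:
    e=edge(t,p,d); print(n,e.round(2),w('top',*e,.046 if 'lip' in n else .018).round(4))
for n,im,(x,y,X,Y) in (('top',t,(248,212,272,236)),('scene',s,(265,180,288,198))):
    g=im[y:Y,x:X].min(2)
    for th in (170,200,225):
        yy,xx=np.nonzero(g>th); print(n,th,len(xx),xx.mean()+x,yy.mean()+y,yy.min()+y,yy.max()+y,xx.min()+x,xx.max()+x)
print(s[184:197,268:284].min(2).astype(int)); print(t[216:233,252:270].min(2).astype(int))
for p in([.497,.083,.14],[.497,.083,.13]): print(px('top',p),px('scene',p))
E
```

```text
near165 [298.23 165.  ] [ 0.6913 -0.0458  0.018 ]
near180 [298.54 180.  ] [ 0.6416 -0.0457  0.018 ]
near195 [298.57 195.  ] [ 0.5922 -0.0447  0.018 ]
lip165 [252.03 165.  ] [0.69   0.1045 0.046 ]
lip180 [252.8 180. ] [0.6411 0.1028 0.046 ]
lip195 [252.82 195.  ] [0.5925 0.1034 0.046 ]
up262 [262.  156.5] [0.7221 0.0731 0.018 ]
up275 [275.  156.2] [0.7222 0.0302 0.018 ]
up290 [290.   156.21] [ 0.7211 -0.0193  0.018 ]
lo262 [262.   204.56] [0.5631 0.0757 0.018 ]
lo275 [275.   204.77] [0.5616 0.0331 0.018 ]
lo290 [290.   204.53] [ 0.5614 -0.016   0.018 ]
top 170 55 257.92727272727274 224.16363636363636 220 228 254 262
top 200 26 257.9230769230769 223.92307692307693 222 226 255 261<stdin>:13: RuntimeWarning: Mean of empty slice.
  ret = ret.dtype.type(ret / rcount)
Traceback (most recent call last):
ValueError: zero-size array to reduction operation minimum which has no identity
```

```bash
python3 - <<'E'
from fit import *
s=capture('scene').astype(float)
print(s[184:200,266:286].min(2).astype(int))
print(w('top',257.9,224.1,.14))
for p in([.497,.083,.14],[.497,.083,.13]): print(px('top',p),px('scene',p))
S,T='scene','top'
W=[(T,(-20,15,45),399.4,212.6),(T,(-20,-15,45),404.4,205),(T,(130,15,4),361.4,185),(T,(130,-15,4),366.4,178),
(S,(-20,15,45),216,316),(S,(20,15,45),228.4,312),(S,(20,-15,45),232.4,321),(S,(-20,-15,45),219,325),(S,(130,15,4),266,304.2),(S,(130,-15,0),268.4,312.4)]
W=[(a,b,c-.5,d-.5) for a,b,c,d in W]
print(fit(W,[.55,-.36,.9]),fit(W[:4],[.55,-.36,.9]),fit(W[4:],[.55,-.36,.9]))
E
```

```text
[[ 99  88  88  88  89  91  90  85  89  88  89  97 104  57  25  17  60  70
   66  65]
 [ 96  89  89  89  91  93  90  93  89  90  89  94 101  60  25  43  65  69
   71  67]
 [ 90  95  94  89  86  86  81  76  66  68  77  96 105  56  22  62  75  70
   67  67]
 [ 64  69  70  63  56  65  95 186 210 211 179  99  71  40  20  62  68  72
   70  70]
 [ 31  33  37  27  45 185 220 253 254 255 251 188  68  16  25  47  67  68
   68  67]
 [ 37  36  40  30  66 255 255 247 243 244 252 255 139  10  21  41  66  71
   69  69]
 [ 35  37  38  34  50 255 255 246 244 246 253 253 160  83  41  61  72  70
   65  72]
 [ 39  43  38  37  36 198 255 253 251 248 245 184 172 172  79  57  71  70
   68  70]
 [ 38  42  41  35  51  85 203 220 215 196 162 105 138 146  65  55  70  70
   69  71]
 [ 36  30  28  18  25  86  99  92  93  93  93  81  49  23  14  61  72  72
   70  73]
 [ 49  40  35  85 155 145 118 106 109 107 104  80 139 118  55  62  71  72
   73  73]
 [ 68  60 102 184 238 173 102  97 104 100  97  90 157 179 103  59  67  71
   69  67]
 [ 66  49 177 227 231 192 112  85 104 100  99 101  90 140 144 123  83  69
   70 
[... 278 characters left out ...]
32549 0.14      ]
[257.9991583 223.516671 ] [274.10183754 189.8473855 ]
[258.18336559 223.63132696] [274.17331273 192.07636163]
(array([ 0.5532562 , -0.35750721,  0.87998773]), array([[-0.1, -0.2],
       [ 0.6,  0. ],
       [-1.2, -0.1],
       [-0.7, -0.1],
       [-0.9,  0.6],
       [ 0.3, -0.8],
       [-0. , -1.2],
       [-0.4,  0.4],
       [-0.7,  0.4],
       [ 1. ,  1. ]])) (array([ 0.55242676, -0.35831371,  0.86778927]), array([[ 0. ,  0. ],
       [ 0.8,  0.4],
       [-0.7, -0.2],
       [-0.1, -0.2]])) (array([ 0.55373984, -0.357209  ,  0.89278504]), array([[-0.7,  0.7],
       [ 0.4, -0.9],
       [ 0.2, -1.3],
       [-0.1,  0.4],
       [-0.8, -0. ],
       [ 1. ,  0.5]]))
```

```bash
cat > plan.py <<'E'
from h import *
from scipy.spatial.transform import Rotation as R
def down(yaw): # tool x at yaw (deg), z down
    return R.from_euler('z',yaw,degrees=True)*R.from_euler('x',180,degrees=True)
def plan(target,yaw,n,dec=2):
    o=observe(); r=R.from_quat(np.roll(o['tool_rot'],-1)); p=o['position'].copy(); rt=down(yaw)
    for i in range(n):
        d=(np.array(target)-p)/(n-i); tv=(r.inv()*rt).as_rotvec(degrees=True)/(n-i)
        a=(r.inv().apply(d)*100).round(dec); t=tv.round(1); print(a.tolist(),t.tolist())
        p=p+r.apply(a/100); r=r*R.from_rotvec(t,degrees=True)
def st():
    o=observe(); r=R.from_quat(np.roll(o['tool_rot'],-1)); z=r.as_matrix()
    print('t',o['time_s'].round(2) if hasattr(o['time_s'],'round') else o['time_s'],'p',o['position'].round(4),'yaw',np.degrees(np.arctan2(z[1,0],z[0,0])).round(2),'tilt',z[:2,2].round(3),'F',o['ft_force'].round(1),'open',round(o['opening'],4))
E
python3 - <<'E'
from plan import *
st(); plan([.5,-.22,.245],50,9,1)
E
```

```text
t 0.35 p [ 0.1839 -0.5973  0.2452] yaw 17.12 tilt [-0.  0.] F [ 0.2  0.  -0.1] open 0.0855
[4.6, -3.0, 0.0] [-0.0, -0.0, -3.7]
[4.8, -2.7, 0.0] [-0.0, -0.0, -3.6]
[4.9, -2.4, 0.0] [-0.0, -0.0, -3.7]
[5.1, -2.0, 0.0] [-0.0, -0.0, -3.6]
[5.2, -1.7, 0.0] [-0.0, -0.0, -3.7]
[5.3, -1.4, 0.0] [-0.0, -0.0, -3.6]
[5.3, -1.0, 0.0] [-0.0, -0.0, -3.7]
[5.4, -0.7, 0.0] [-0.0, -0.0, -3.6]
[5.5, -0.4, 0.0] [-0.0, -0.0, -3.7]
```

Emit:
arm_command:
  increments:
    - {"jaw":1,"xyz":[4.6,-3.0,0],"turn":[0,0,-3.7]}
    - {"jaw":1,"xyz":[4.8,-2.7,0],"turn":[0,0,-3.6]}
    - {"jaw":1,"xyz":[4.9,-2.4,0],"turn":[0,0,-3.7]}
    - {"jaw":1,"xyz":[5.1,-2.0,0],"turn":[0,0,-3.6]}
    - {"jaw":1,"xyz":[5.2,-1.7,0],"turn":[0,0,-3.7]}
    - {"jaw":1,"xyz":[5.3,-1.4,0],"turn":[0,0,-3.6]}
    - {"jaw":1,"xyz":[5.3,-1.0,0],"turn":[0,0,-3.7]}
    - {"jaw":1,"xyz":[5.4,-0.7,0],"turn":[0,0,-3.6]}
  force: 40

```text
time_s: 1.35
position: [0.4686, -0.2537, 0.2451]
tool_rot: [0.001, 0.918, 0.397, -0.0]
ft_force: [0.1, 0.1, -0.0]
opening: 0.0001
```

```bash
python3 - <<'E'
from plan import *
st(); plan([.4965,.083,.2],70,8,1)
E
```

```text
t 1.35 p [ 0.4686 -0.2537  0.2451] yaw 46.82 tilt [ 0.    -0.003] F [ 0.1  0.1 -0. ] open 0.0001
[3.3, -2.6, 0.6] [0.0, 0.0, -2.9]
[3.4, -2.5, 0.5] [0.0, 0.0, -2.9]
[3.6, -2.3, 0.6] [0.0, 0.0, -2.9]
[3.7, -2.1, 0.5] [0.0, 0.0, -2.9]
[3.8, -1.9, 0.6] [0.0, 0.0, -2.9]
[3.8, -1.7, 0.5] [0.0, 0.0, -2.9]
[3.9, -1.5, 0.6] [0.0, 0.1, -2.9]
[4.0, -1.3, 0.5] [0.1, 0.0, -2.9]
```

Emit:
arm_command:
  increments:
    - {"jaw":1,"xyz":[3.3,-2.6,0.6],"turn":[0,0,-2.9]}
    - {"jaw":1,"xyz":[3.4,-2.5,0.5],"turn":[0,0,-2.9]}
    - {"jaw":1,"xyz":[3.6,-2.3,0.6],"turn":[0,0,-2.9]}
    - {"jaw":1,"xyz":[3.7,-2.1,0.5],"turn":[0,0,-2.9]}
    - {"jaw":1,"xyz":[3.8,-1.9,0.6],"turn":[0,0,-2.9]}
    - {"jaw":1,"xyz":[3.8,-1.7,0.5],"turn":[0,0,-2.9]}
    - {"jaw":1,"xyz":[3.9,-1.5,0.6],"turn":[0,0,-2.9]}
    - {"jaw":1,"xyz":[4.0,-1.3,0.5],"turn":[0,0,-2.9]}

```text
time_s: 2.35
position: [0.4964, 0.0945, 0.2]
tool_rot: [0.002, 0.815, 0.58, 0.001]
ft_force: [0.6, -0.5, 0.3]
opening: 0.0001
```

```bash
python3 - <<'E'
from plan import *
st(); plan([.4965,.083,.158],70,4,1)
E
```

```text
t 2.35 p [0.4964 0.0945 0.2   ] yaw 70.89 tilt [ 0.005 -0.003] F [ 0.6 -0.5  0.3] open 0.0001
[-0.3, 0.1, 1.1] [0.1, 0.0, 0.2]
[-0.3, 0.1, 1.0] [0.1, 0.0, 0.2]
[-0.2, 0.1, 1.1] [0.0, 0.0, 0.2]
[-0.3, 0.1, 1.0] [0.1, 0.1, 0.3]
```

Emit:
arm_command:
  increments:
    - {"jaw":1,"xyz":[-1.1,0.4,0.5],"turn":[0.2,0.2,0.5]}
    - {"jaw":1,"xyz":[0,0,1.0],"turn":[0,0,0]}
    - {"jaw":1,"xyz":[0,0,1.0],"turn":[0,0,0]}
    - {"jaw":1,"xyz":[0,0,1.0],"turn":[0,0,0]}
    - {"jaw":1,"xyz":[0,0,0],"turn":[0,0,0]}

```text
time_s: 2.98
position: [0.4964, 0.0844, 0.1625]
tool_rot: [-0.0, 0.816, 0.577, 0.001]
ft_force: [-0.1, -0.7, 0.0]
opening: -0.0001
```

```bash
python3 - <<'E'
from plan import *
st(); plan([.4965,.083,.158],70,1,2)
snap('scene','p1.png',(225,135,325,235),6)
E
```

```text
t 2.975 p [0.4964 0.0844 0.1625] yaw 70.53 tilt [0.002 0.002] F [-0.1 -0.7  0. ] open -0.0001
[-0.13, 0.06, 0.45] [0.1, -0.2, 0.5]
```

View pics/p1.png

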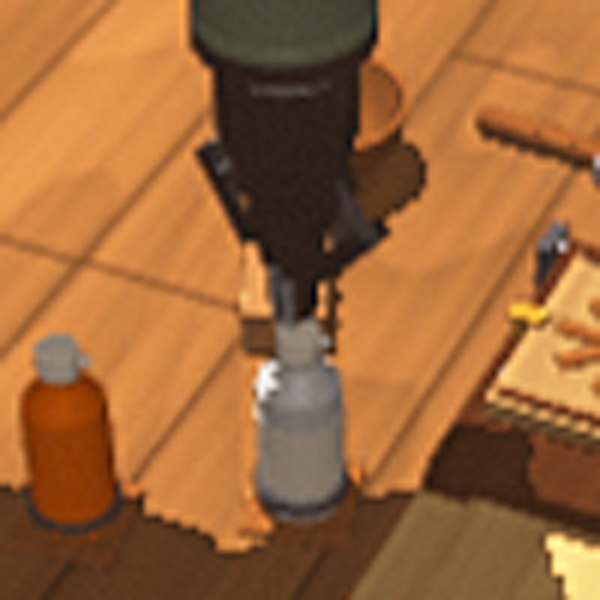

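The closed fingertips (picture 295,315) stand over the silver can's cap (300,335), clear of the orange one. Pressing now.

Emit:
arm_command:
  increments:
    - {"jaw":1,"xyz":[-0.1,0,0.5],"turn":[0,0,0]}
    - {"jaw":1,"xyz":[0,0,0.4],"turn":[0,0,0]}
    - {"jaw":1,"xyz":[0,0,0.3],"turn":[0,0,0]}
    - {"jaw":1,"xyz":[0,0,0],"turn":[0,0,0]}

```text
time_s: 3.52
position: [0.4966, 0.0834, 0.1508]
tool_rot: [-0.0, 0.817, 0.577, 0.002]
ft_force: [-1.4, -0.2, 4.1]
opening: -0.0005
```

Emit:
arm_command:
  increments:
    - {"jaw":1,"xyz":[0,0,0.2],"turn":[0,0,0]}
    - {"jaw":1,"xyz":[0,0,0.15],"turn":[0,0,0]}
    - {"jaw":1,"xyz":[0,0,0],"turn":[0,0,0]}

```text
time_s: 3.9
position: [0.4967, 0.0834, 0.148]
tool_rot: [0.0, 0.817, 0.577, 0.002]
ft_force: [-3.5, -0.5, 9.0]
opening: -0.0002
```

Emit:
arm_command:
  increments:
    - {"jaw":1,"xyz":[0,0,0.1],"turn":[0,0,0]}
    - {"jaw":1,"xyz":[0,0,0],"turn":[0,0,0]}

```text
time_s: 4.15
position: [0.4967, 0.0835, 0.1481]
tool_rot: [0.001, 0.817, 0.577, 0.002]
ft_force: [-3.7, -1.5, 5.4]
opening: 0.0002
```

Emit:
arm_command:
  increments:
    - {"jaw":1,"xyz":[0,0,-1.0],"turn":[0,0,0]}
    - {"jaw":1,"xyz":[0,0,-3.0],"turn":[0,0,0]}
    - {"jaw":1,"xyz":[0,0,-3.0],"turn":[0,0,0]}
    - {"jaw":1,"xyz":[0,0,-1.0],"turn":[0,0,0]}

```text
time_s: 4.65
position: [0.496, 0.0836, 0.2308]
tool_rot: [0.0, 0.816, 0.577, 0.002]
ft_force: [0.3, 0.2, -0.4]
opening: -0.0002
```

```bash
python3 - <<'E'
from plan import *
st(); plan([.553,-.3575,.2],50.3,9,1)
E
```

```text
t 4.65 p [0.496  0.0836 0.2308] yaw 70.55 tilt [0.004 0.002] F [ 0.3  0.2 -0.4] open -0.0002
[-4.4, 2.2, 0.3] [0.0, -0.0, 2.2]
[-4.3, 2.4, 0.3] [0.0, -0.0, 2.3]
[-4.2, 2.6, 0.3] [0.0, -0.0, 2.2]
[-4.1, 2.7, 0.4] [0.0, -0.0, 2.3]
[-4.0, 2.9, 0.3] [0.0, -0.0, 2.2]
[-3.9, 3.0, 0.4] [0.0, -0.1, 2.3]
[-3.8, 3.2, 0.3] [0.0, -0.0, 2.2]
[-3.7, 3.4, 0.4] [0.1, -0.1, 2.3]
[-3.5, 3.5, 0.3] [0.0, -0.0, 2.2]
```

The force reading at the bottom was ambiguous, 9 N and then 5.4 N. I'll press once more, firmly, to be sure it is fully down.

Emit:
arm_command:
  increments:
    - {"jaw":1,"xyz":[0,0,3.5],"turn":[0,0,0]}
    - {"jaw":1,"xyz":[0,0,3.2],"turn":[0,0,0]}
    - {"jaw":1,"xyz":[0,0,0.8],"turn":[0,0,0]}
    - {"jaw":1,"xyz":[0,0,0.4],"turn":[0,0,0]}
    - {"jaw":1,"xyz":[0,0,0.3],"turn":[0,0,0]}

```text
time_s: 5.28
position: [0.4974, 0.0837, 0.1488]
tool_rot: [0.001, 0.817, 0.577, 0.003]
ft_force: [-2.4, -2.3, 4.6]
opening: -0.0
```

Emit:
arm_command:
  increments:
    - {"jaw":1,"xyz":[0,0,0.3],"turn":[0,0,0]}

```text
time_s: 5.4
position: [0.4977, 0.0837, 0.1472]
tool_rot: [0.002, 0.817, 0.577, 0.004]
ft_force: [-17.6, -3.5, 58.8]
opening: -0.0002
```

Now the hard stop is clear: the force jumped to 59 N at the wrist. Releasing.

Emit:
arm_command:
  increments:
    - {"jaw":1,"xyz":[0,0,-0.5],"turn":[0,0,0]}
    - {"jaw":1,"xyz":[0,0,-3.0],"turn":[0,0,0]}
    - {"jaw":1,"xyz":[0,0,-4.0],"turn":[0,0,0]}
    - {"jaw":1,"xyz":[0,0,-1.0],"turn":[0,0,0]}

```text
time_s: 5.9
position: [0.4975, 0.0839, 0.2367]
tool_rot: [0.002, 0.817, 0.577, 0.005]
ft_force: [0.4, 0.3, -0.2]
opening: 0.0003
```

```bash
python3 - <<'E'
from plan import *
s=capture('scene'); print(s[185:194,268:282].min(2)); st(); plan([.553,-.3575,.2],50.3,9,1)
E
```

```text
[[ 92  93  93  96  94  94  93  94  93  94 106  56  24  41]
 [ 97  92  91  94  93  88  88  85  92 106 112  56  21  64]
 [ 74  70  62  70  74  96 103 100 101  88  85  46  22  64]
 [ 33  28  54  81  89 111 119 116 109  76  39  25  25  46]
 [ 39  35  88 117 118 112 114 112 118 114  59  20  25  45]
 [ 40  35  68 113 118 114 114 114 117 118  79  44  28  63]
 [ 40  33  53 100 120 118 118 123 118 112 117 115  55  61]
 [ 39  34  58  92 113 117 116 120 118 102 108 109  50  60]
 [ 29  16  27  83 101 110 113 113 109  94  61  32  19  60]]
t 5.95 p [0.4975 0.0839 0.2368] yaw 70.5 tilt [0.01  0.002] F [0.7 0.6 2.1] open -0.0001
[-4.4, 2.2, 0.4] [0.1, -0.0, 2.2]
[-4.3, 2.4, 0.4] [0.0, -0.0, 2.3]
[-4.2, 2.6, 0.4] [0.1, -0.1, 2.2]
[-4.1, 2.7, 0.4] [0.0, -0.0, 2.3]
[-4.0, 2.9, 0.4] [0.1, -0.1, 2.2]
[-3.9, 3.0, 0.4] [0.0, -0.0, 2.3]
[-3.8, 3.2, 0.4] [0.1, -0.1, 2.2]
[-3.7, 3.3, 0.4] [0.0, -0.0, 2.3]
[-3.6, 3.5, 0.4] [0.1, -0.1, 2.2]
```

Emit:
arm_command:
  increments:
    - {"jaw":-0.4,"xyz":[-4.4,2.2,0.4],"turn":[0.1,0,2.2]}
    - {"jaw":-0.4,"xyz":[-4.3,2.4,0.4],"turn":[0,0,2.3]}
    - {"jaw":-0.4,"xyz":[-4.2,2.6,0.4],"turn":[0.1,-0.1,2.2]}
    - {"jaw":-0.4,"xyz":[-4.1,2.7,0.4],"turn":[0,0,2.3]}
    - {"jaw":-0.4,"xyz":[-4.0,2.9,0.4],"turn":[0.1,-0.1,2.2]}
    - {"jaw":-0.4,"xyz":[-3.9,3.0,0.4],"turn":[0,0,2.3]}
    - {"jaw":-0.4,"xyz":[-3.8,3.2,0.4],"turn":[0.1,-0.1,2.2]}
    - {"jaw":-0.4,"xyz":[-3.0,2.7,0.4],"turn":[0,0,2.2]}

```text
time_s: 6.95
position: [0.5457, -0.3075, 0.1986]
tool_rot: [-0.001, 0.897, 0.442, 0.0]
ft_force: [-0.4, 0.3, 0.2]
opening: 0.0595
```

```bash
python3 - <<'E'
from plan import *
st(); plan([.553,-.3575,.1],50.3,4,1)
E
```

```text
t 6.95 p [ 0.5457 -0.3075  0.1986] yaw 52.4 tilt [-0.001  0.002] F [-0.4  0.3  0.2] open 0.0595
[-0.9, 0.9, 2.5] [-0.0, -0.0, 0.5]
[-0.9, 0.9, 2.4] [-0.0, -0.0, 0.5]
[-0.8, 0.9, 2.5] [-0.0, -0.0, 0.6]
[-0.9, 1.0, 2.4] [-0.1, -0.1, 0.5]
```

Emit:
arm_command:
  increments:
    - {"jaw":-0.4,"xyz":[-1.5,1.5,2.5],"turn":[0,0,0.8]}
    - {"jaw":-0.4,"xyz":[-1.5,1.5,2.5],"turn":[0,0,0.8]}
    - {"jaw":-0.4,"xyz":[-0.5,0.7,2.5],"turn":[0,0,0.5]}
    - {"jaw":-0.4,"xyz":[0,0,2.0],"turn":[0,0,0]}
    - {"jaw":-0.4,"xyz":[0,0,0],"turn":[0,0,0]}

```text
time_s: 7.58
position: [0.5507, -0.3621, 0.0955]
tool_rot: [-0.002, 0.906, 0.422, -0.002]
ft_force: [0.5, 0.3, 0.3]
opening: 0.0593
```

```bash
python3 - <<'E'
from plan import *
st(); plan([.553,-.3575,.03],50.3,4,1)
a=cv2.resize(capture('scene')[270:350,200:300,::-1],None,fx=4,fy=4,interpolation=cv2.INTER_CUBIC)
b=cv2.resize(capture('top')[150:230,340:440,::-1],None,fx=4,fy=4,interpolation=cv2.INTER_CUBIC)
cv2.imwrite('pics/g1.png',np.hstack([a,b]))
E
```

```text
t 7.575 p [ 0.5507 -0.3621  0.0955] yaw 49.98 tilt [-0.005  0.002] F [0.5 0.3 0.3] open 0.0593
[0.1, -0.0, 1.6] [-0.1, 0.0, -0.1]
[0.1, -0.0, 1.7] [-0.1, 0.0, -0.1]
[0.2, -0.0, 1.6] [-0.0, 0.0, -0.1]
[0.1, -0.1, 1.7] [-0.1, 0.1, -0.0]
```

View pics/g1.png

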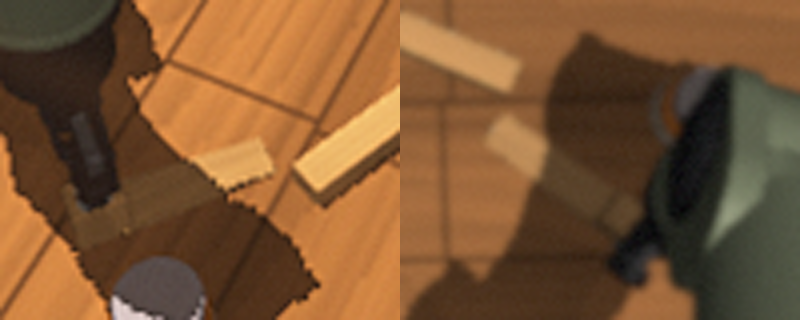

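The gripper stands over the handle block (scene crop (95,205)) with the wedge lying as measured. The jaw axis points roughly at the camera, so the fingers overlap. Going down to grasp.

Emit:
arm_command:
  increments:
    - {"jaw":-0.4,"xyz":[0.4,0,2.0],"turn":[-0.2,0.1,-0.3]}
    - {"jaw":-0.4,"xyz":[0.1,0,2.0],"turn":[0,0,0]}
    - {"jaw":-0.4,"xyz":[0,0,1.6],"turn":[0,0,0]}
    - {"jaw":-0.4,"xyz":[0,0,0.6],"turn":[0,0,0]}
    - {"jaw":-0.4,"xyz":[0,0,0.3],"turn":[0,0,0]}

```text
time_s: 8.3
position: [0.5572, -0.3591, 0.0338]
tool_rot: [0.003, 0.905, 0.425, 0.002]
ft_force: [-0.2, -0.5, 0.4]
opening: 0.0596
```

```bash
python3 - <<'E'
from plan import *
st(); plan([.553,-.3575,.028],50.3,1,2)
E
```

```text
t 8.3 p [ 0.5572 -0.3591  0.0338] yaw 50.33 tilt [ 0.006 -0.003] F [-0.2 -0.5  0.4] open 0.0596
[-0.15, -0.42, 0.58] [0.4, -0.1, 0.0]
```

Now correct the 4 mm, go down, then close gently.

Emit:
arm_command:
  increments:
    - {"jaw":-0.4,"xyz":[-0.2,-0.4,0.4],"turn":[0.4,-0.1,0]}
    - {"jaw":-0.4,"xyz":[0,0,0.2],"turn":[0,0,0]}
    - {"jaw":0.3,"xyz":[0,0,0],"turn":[0,0,0]}
    - {"jaw":1,"xyz":[0,0,0],"turn":[0,0,0]}
    - {"jaw":1,"xyz":[0,0,0],"turn":[0,0,0]}
    - {"jaw":1,"xyz":[0,0,0],"turn":[0,0,0]}
  force: 40

```text
time_s: 9.05
position: [0.553, -0.3586, 0.0287]
tool_rot: [0.0, 0.905, 0.425, 0.0]
ft_force: [0.6, -0.6, -0.3]
opening: 0.0294
```

```bash
python3 - <<'E'
from plan import *
st()
E
```

```text
t 9.05 p [ 0.553  -0.3586  0.0287] yaw 50.31 tilt [ 0.    -0.001] F [ 0.6 -0.6 -0.3] open 0.0294
```

Emit:
arm_command:
  increments:
    - {"jaw":1,"xyz":[0,0,-1.0],"turn":[0,0,0]}
    - {"jaw":1,"xyz":[0,0,-3.0],"turn":[0,0,0]}
    - {"jaw":1,"xyz":[0,0,-3.0],"turn":[0,0,0]}
    - {"jaw":1,"xyz":[0,0,-1.0],"turn":[0,0,0]}
  force: 60

```text
time_s: 9.55
position: [0.5526, -0.3582, 0.1118]
tool_rot: [-0.0, 0.905, 0.425, -0.0]
ft_force: [0.1, -0.1, -2.0]
opening: 0.0289
```

```bash
python3 - <<'E'
from plan import *
st(); plan([.641,-.065,.1],89.3,8,1)
E
```

```text
t 9.55 p [ 0.5526 -0.3582  0.1118] yaw 50.32 tilt [-0. -0.] F [ 0.1 -0.1 -2. ] open 0.0289
[3.5, -1.5, 0.1] [-0.0, 0.0, -4.9]
[3.6, -1.2, 0.2] [-0.0, 0.0, -4.9]
[3.7, -0.9, 0.1] [-0.0, 0.0, -4.9]
[3.8, -0.5, 0.2] [-0.0, 0.0, -4.9]
[3.8, -0.2, 0.1] [-0.0, 0.0, -4.8]
[3.9, 0.1, 0.2] [-0.0, 0.0, -4.9]
[3.8, 0.4, 0.1] [-0.0, 0.0, -4.8]
[3.8, 0.8, 0.2] [-0.0, 0.0, -4.9]
```

Emit:
arm_command:
  increments:
    - {"jaw":1,"xyz":[3.5,-1.5,0],"turn":[0,0,-4.9]}
    - {"jaw":1,"xyz":[3.6,-1.2,0],"turn":[0,0,-4.9]}
    - {"jaw":1,"xyz":[3.7,-0.9,0],"turn":[0,0,-4.9]}
    - {"jaw":1,"xyz":[3.8,-0.5,0],"turn":[0,0,-4.9]}
    - {"jaw":1,"xyz":[3.8,-0.2,0],"turn":[0,0,-4.8]}
    - {"jaw":1,"xyz":[3.5,0.1,0],"turn":[0,0,-4.9]}
    - {"jaw":1,"xyz":[2.5,0.4,0],"turn":[0,0,-4.8]}
    - {"jaw":1,"xyz":[1.0,0,0],"turn":[0,0,-2]}

```text
time_s: 10.55
position: [0.6263, -0.1022, 0.1105]
tool_rot: [-0.0, 0.722, 0.691, -0.001]
ft_force: [-0.6, 0.3, -1.5]
opening: 0.0292
```

```bash
python3 - <<'E'
from plan import *
st(); plan([.641,-.06,.1],89.3,3,1)
E
```

```text
t 10.55 p [ 0.6263 -0.1022  0.1105] yaw 87.49 tilt [-0.002 -0.002] F [-0.6  0.3 -1.5] open 0.0292
[1.4, 0.4, 0.3] [-0.0, 0.0, -0.6]
[1.4, 0.5, 0.4] [-0.0, 0.0, -0.6]
[1.5, 0.4, 0.3] [-0.1, 0.1, -0.6]
```

Emit:
arm_command:
  increments:
    - {"jaw":1,"xyz":[1.8,0.5,0.8],"turn":[0,0,-0.9]}
    - {"jaw":1,"xyz":[1.8,0.5,1.0],"turn":[0,0,-0.6]}
    - {"jaw":1,"xyz":[1.2,0.3,1.5],"turn":[0,0,-0.3]}
    - {"jaw":1,"xyz":[0.5,0,1.2],"turn":[0,0,0]}
    - {"jaw":1,"xyz":[0,0,0],"turn":[0,0,0]}

```text
time_s: 11.18
position: [0.6405, -0.0484, 0.0606]
tool_rot: [-0.001, 0.712, 0.702, -0.002]
ft_force: [-0.1, -0.2, -0.7]
opening: 0.029
```

```bash
python3 - <<'E'
from plan import *
st(); plan([.641,-.045,.05],89.3,1,2)
a=cv2.resize(capture('scene')[185:275,255:355,::-1],None,fx=4,fy=4,interpolation=cv2.INTER_CUBIC)
b=cv2.resize(capture('top')[130:220,230:330,::-1],None,fx=4,fy=4,interpolation=cv2.INTER_CUBIC)
cv2.imwrite('pics/d1.png',np.hstack([a,b]))
E
```

```text
t 11.175 p [ 0.6405 -0.0484  0.0606] yaw 89.19 tilt [-0.004 -0.003] F [-0.1 -0.2 -0.7] open 0.029
[0.34, 0.05, 1.06] [-0.2, 0.2, -0.1]
```

View pics/d1.png

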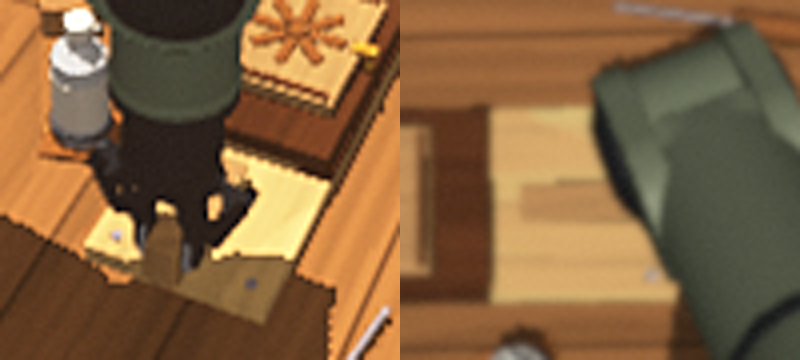

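The wedge is held in line with the tip at top crop (522,201). It is centred on the deck (rows 105–300) and about 8 px short of the board's edge at 490. Lowering to the deck.

Emit:
arm_command:
  increments:
    - {"jaw":1,"xyz":[0.3,0.05,0.8],"turn":[-0.2,0.2,-0.1]}
    - {"jaw":1,"xyz":[0,0,0.4],"turn":[0,0,0]}
    - {"jaw":1,"xyz":[0,0,0.1],"turn":[0,0,0]}
    - {"jaw":1,"xyz":[0,0,0],"turn":[0,0,0]}

```text
time_s: 11.78
position: [0.6421, -0.0473, 0.0489]
tool_rot: [0.001, 0.712, 0.702, 0.001]
ft_force: [-0.5, 0.3, -1.2]
opening: 0.0293
```

```bash
python3 - <<'E'
from plan import *
st(); plan([.641,-.03,.0467],89.3,1,2); print(w('top',260,179.7,.033))
E
```

```text
t 11.775 p [ 0.6421 -0.0473  0.0489] yaw 89.14 tilt [0.003 0.   ] F [-0.5  0.3 -1.2] open 0.0293
[1.73, -0.13, 0.22] [0.1, -0.0, -0.2]
[0.64325786 0.0801548  0.033     ]
```

Emit:
arm_command:
  increments:
    - {"jaw":1,"xyz":[0,-0.1,0.15],"turn":[0.1,0,-0.1]}
    - {"jaw":1,"xyz":[0,0,0.1],"turn":[0,0,0]}
    - {"jaw":1,"xyz":[0,0,0],"turn":[0,0,0]}

```text
time_s: 12.15
position: [0.6412, -0.0474, 0.0465]
tool_rot: [0.0, 0.712, 0.702, 0.0]
ft_force: [-0.3, -0.1, -1.1]
opening: 0.029
```

Emit:
arm_command:
  increments:
    - {"jaw":1,"xyz":[1.2,0,0.05],"turn":[0,0,0]}
    - {"jaw":1,"xyz":[1.2,0,0.05],"turn":[0,0,0]}
    - {"jaw":1,"xyz":[0,0,0],"turn":[0,0,0]}

```text
time_s: 12.52
position: [0.6425, -0.0238, 0.0467]
tool_rot: [0.002, 0.712, 0.702, 0.001]
ft_force: [0.3, 0.5, -1.2]
opening: 0.029
```

```bash
python3 - <<'E'
from plan import *
st(); plan([.642,.01,.0467],89.3,1,2)
E
```

```text
t 12.525 p [ 0.6425 -0.0238  0.0467] yaw 89.17 tilt [ 0.003 -0.001] F [ 0.3  0.5 -1.2] open 0.029
[3.38, -0.1, -0.01] [0.2, 0.1, -0.1]
```

Emit:
arm_command:
  increments:
    - {"jaw":1,"xyz":[0,-0.05,0.1],"turn":[0.2,0.1,0]}
    - {"jaw":1,"xyz":[0,0,0.1],"turn":[0,0,0]}

```text
time_s: 12.78
position: [0.6425, -0.0241, 0.0464]
tool_rot: [0.0, 0.712, 0.702, 0.0]
ft_force: [-10.7, 1.9, 24.0]
opening: 0.0291
```

```bash
python3 - <<'E'
from plan import *
st()
E
```

```text
t 12.775 p [ 0.6425 -0.0241  0.0464] yaw 89.14 tilt [ 0.001 -0.   ] F [-10.7   1.9  24. ] open 0.0291
```

Deck contact at TCP z = 0.0464. Pushing in towards the board's edge.

Emit:
arm_command:
  increments:
    - {"jaw":1,"xyz":[0,0,0],"turn":[0,0,0]}
    - {"jaw":1,"xyz":[0.9,0,0],"turn":[0,0,0]}
    - {"jaw":1,"xyz":[0.9,0,0],"turn":[0,0,0]}
    - {"jaw":1,"xyz":[0.8,0,0],"turn":[0,0,0]}
    - {"jaw":1,"xyz":[0,0,0],"turn":[0,0,0]}

```text
time_s: 13.4
position: [0.643, 0.0033, 0.0465]
tool_rot: [0.0, 0.713, 0.702, 0.0]
ft_force: [-0.6, 2.3, 1.4]
opening: 0.0293
```

```bash
python3 - <<'E'
from plan import *
st(); plan([.6425,.01,.0464],89.3,1,2)
E
```

```text
t 13.4 p [0.643  0.0033 0.0465] yaw 89.12 tilt [0.001 0.   ] F [-0.6  2.3  1.4] open 0.0293
[0.67, -0.06, 0.01] [0.1, -0.0, -0.2]
```

```bash
python3 - <<'E'
from plan import *
np.save('ref.npy',np.mean([capture('scene').astype(float) for _ in range(4)],0)); snap('scene','r0.png')
E
```

Emit:
arm_command:
  increments:
    - {"jaw":1,"xyz":[0.4,0,0.02],"turn":[0,0,0]}
    - {"jaw":1,"xyz":[0.3,-0.03,0.02],"turn":[0,0,-0.1]}

```text
time_s: 13.9
position: [0.6432, 0.0068, 0.0465]
tool_rot: [0.001, 0.713, 0.701, -0.0]
ft_force: [-0.7, -3.2, 6.1]
opening: 0.0289
```

Emit:
arm_command:
  increments:
    - {"jaw":1,"xyz":[0.4,0,0.02],"turn":[0,0,0]}

```text
time_s: 14.02
position: [0.6435, 0.01, 0.0465]
tool_rot: [0.002, 0.713, 0.701, -0.001]
ft_force: [-0.8, -2.0, 6.1]
opening: 0.0289
```

Emit:
arm_command:
  increments:
    - {"jaw":1,"xyz":[0.4,0,0.02],"turn":[0,0,0]}

```text
time_s: 14.15
position: [0.6437, 0.0131, 0.0465]
tool_rot: [0.002, 0.714, 0.7, -0.001]
ft_force: [0.1, -8.1, 7.0]
opening: 0.0296
```

Emit:
arm_command:
  increments:
    - {"jaw":1,"xyz":[0.4,0,0.02],"turn":[0,0,0]}

```text
time_s: 14.28
position: [0.6439, 0.0154, 0.0465]
tool_rot: [0.003, 0.714, 0.7, -0.002]
ft_force: [-0.1, -7.9, 7.0]
opening: 0.0291
```

Contact shows at TCP y ≈ 0.011–0.012, as predicted. Continuing to about 0.030, then measuring.

Emit:
arm_command:
  increments:
    - {"jaw":1,"xyz":[0.5,-0.02,0],"turn":[0.2,0.1,-0.2]}
    - {"jaw":1,"xyz":[0.5,-0.02,0.02],"turn":[0.1,0.1,-0.2]}
    - {"jaw":1,"xyz":[0.5,0,0.02],"turn":[0,0,0]}
    - {"jaw":1,"xyz":[0.3,0,0.02],"turn":[0,0,0]}

```text
time_s: 14.78
position: [0.6446, 0.0269, 0.0465]
tool_rot: [0.003, 0.714, 0.7, -0.004]
ft_force: [-2.4, -9.4, 8.3]
opening: 0.0291
```

```bash
cat > lift.py <<'E'
from plan import *
from scipy.optimize import minimize_scalar
st()
r=np.load('ref.npy').sum(2).astype(np.float32); c=np.mean([capture('scene').astype(float) for _ in range(4)],0).sum(2).astype(np.float32)
O=np.array([.6425,.104,0]); Y=np.array([.011,1,0]); X=np.array([1,-.011,0])
# leaf plane patches around the right front corner edge, unoccluded: shift along projected rise
for lx in (.04,.055,.065):
    p=O+X*lx; a=px('scene',p+[0,0,.037]); b=px('scene',p+[0,0,.041]); d=b-a
    print('px',a.round(1),'shift for 4mm',d.round(2))
    n=np.arange(-9,9.1,.25); P=a+np.outer(n,[0,1])
    f=lambda im:np.mean([cv2.remap(im,(P[None,:,0]+k).astype(np.float32),(P[None,:,1]+k*.37).astype(np.float32),cv2.INTER_CUBIC)[0] for k in(-1,0,1)],0)
    A,B=f(r),f(c); print('ref',A[::4].astype(int),'\nnow',B[::4].astype(int))
    dA=np.gradient(A);dB=np.gradient(B)
    s=np.arange(-4,2.01,.05); e=[np.sum((np.interp(n[20:-20],n,B)-np.interp(n[20:-20]-q,n,A))**2) for q in s]
    print('best shift',s[int(np.argmin(e))],'-> lift mm',4*s[int(np.argmin(e))]/d[1])
E
python3 lift.py; python3 -c "
from h import *
a=cv2.resize(capture('scene')[165:265,275:375,::-1],None,fx=4,fy=4,interpolation=cv2.INTER_CUBIC)
b=cv2.resize(np.load('ref.npy').astype(np.uint8)[165:265,275:375,::-1],None,fx=4,fy=4,interpolation=cv2.INTER_CUBIC)
cv2.imwrite('pics/l1.png',np.hstack([b,a]))"
```

```text
t 14.775 p [0.6446 0.0269 0.0465] yaw 88.91 tilt [-0.003 -0.01 ] F [-2.4 -9.4  8.3] open 0.0291
px [326.4 223.9] shift for 4mm [ 0.08 -0.81]
ref [202 202 206 210 220 230 195 126 107 113 166 219 472 633 629 615 611 609
 609] 
now [201 202 210 177 110 120 152 147 113 110 170 202 457 629 625 615 631 539
 271]
best shift 0.04999999999998561 -> lift mm -0.2468159475383117
px [330.6 225.3] shift for 4mm [ 0.09 -0.81]
ref [227 228 224 226 231 233 193 125 109 114  97 115 458 629 615 598 597 596
 598] 
now [226 225 224 227 229 215 161 106 109 120  97 113 457 627 628 608 425 223
 265]
best shift -1.4210854715202004e-14 -> lift mm 7.014862442998098e-14
px [333.3 226.2] shift for 4mm [ 0.09 -0.81]
ref [230 229 230 229 230 234 196 124 112 115  88 102 445 630 626 620 624 617
 597] 
now [226 227 226 228 233 221 160 107 112 112  83  99 443 638 637 476 242 273
 280]
best shift -1.4210854715202004e-14 -> lift mm 7.014928796804607e-14
```

View pics/l1.png

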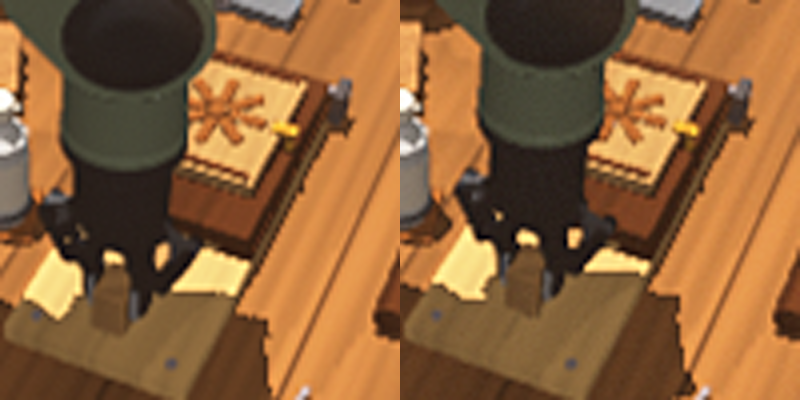

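The right half shows the wedge going in under the board with the fingers clear of it. The board's upper edge has moved up about 0.45 px (≈2.2 mm), which agrees with 2.5 mm from travel. The tool has also tilted 0.6°, which I'll correct in the last push.

```bash
python3 - <<'E'
from plan import *
st(); plan([.6435,.0355,.0465],89.3,3,2)
E
```

```text
t 15.025 p [0.6446 0.027  0.0465] yaw 88.91 tilt [-0.002 -0.01 ] F [-1.3 -6.7  6.9] open 0.0292
[0.28, -0.04, -0.0] [-0.0, 0.2, -0.1]
[0.28, -0.04, -0.0] [-0.1, 0.2, -0.1]
[0.29, -0.04, -0.0] [-0.0, 0.2, -0.2]
```

Emit:
arm_command:
  increments:
    - {"jaw":1,"xyz":[0.4,-0.04,0],"turn":[-0.1,0.4,-0.2]}
    - {"jaw":1,"xyz":[0.4,-0.04,0.02],"turn":[0,0.3,-0.2]}
    - {"jaw":1,"xyz":[0.2,0,0.02],"turn":[0,0.2,0]}

```text
time_s: 15.4
position: [0.6443, 0.0321, 0.0465]
tool_rot: [-0.0, 0.713, 0.702, 0.0]
ft_force: [-2.3, -7.9, 8.5]
opening: 0.0289
```

```bash
python3 lift.py; python3 - <<'E'
from plan import *
plan([.6435,.0355,.0465],89.3,1,2)
E
```

```text
t 15.4 p [0.6443 0.0321 0.0465] yaw 89.1 tilt [-0.     0.001] F [-2.3 -7.9  8.5] open 0.0289
px [326.4 223.9] shift for 4mm [ 0.08 -0.81]
ref [202 202 206 210 220 230 195 126 107 113 166 219 472 633 629 615 611 609
 609] 
now [203 204 172 125 138 156 140 105  93 119 188 231 469 627 627 630 541 270
 257]
best shift -0.05000000000001403 -> lift mm 0.246815947538452
px [330.6 225.3] shift for 4mm [ 0.09 -0.81]
ref [227 228 224 226 231 233 193 125 109 114  97 115 458 629 615 598 597 596
 598] 
now [225 228 220 211 229 212 136 101 112 118  97 113 455 633 625 525 330 243
 269]
best shift -1.4210854715202004e-14 -> lift mm 7.014862442998098e-14
px [333.3 226.2] shift for 4mm [ 0.09 -0.81]
ref [230 229 230 229 230 234 196 124 112 115  88 102 445 630 626 620 624 617
 597] 
now [227 225 225 227 234 211 137 104 115 112  83  99 443 640 638 459 240 274
 282]
best shift -0.05000000000001403 -> lift mm 0.2468158649635051
[0.34, -0.09, -0.0] [-0.0, -0.0, -0.2]
```

```bash
cat > lift2.py <<'E'
from plan import *
st()
r=np.load('ref.npy').sum(2); c=np.mean([capture('scene').astype(float) for _ in range(3)],0).sum(2)
O=np.array([.6425,.104,0]); X=np.array([1,-.011,0]); D=[]
for lx in np.arange(.046,.073,.002):
    a=px('scene',O+X*lx+[0,0,.046]); u=int(round(a[0])); v0=int(round(a[1])); 
    def cross(g):
        col=g[v0-5:v0+5,u]; i=np.where((col[:-1]>165)&(col[1:]<=165))[0]
        return np.nan if len(i)==0 else i[-1]+(col[i[-1]]-165)/(col[i[-1]]-col[i[-1]+1])
    D.append((u,round(cross(c)-cross(r),2)))
D=sorted(set(D)); print(D); m=np.nanmean([d for _,d in D]); print('mean',m,'lift',-m*4/.81)
E
python3 lift2.py
```

```text
t 15.6 p [0.6443 0.0321 0.0465] yaw 89.09 tilt [-0.     0.001] F [-1.8 -6.   6.3] open 0.0291
[(328, np.float64(nan)), (329, np.float64(-1.03)), (330, np.float64(-0.61)), (331, np.float64(-0.58)), (332, np.float64(-1.02)), (333, np.float64(-0.69)), (334, np.float64(-0.57)), (335, np.float64(-0.93)), (336, np.float64(-0.52))]
mean -0.7437499999999999 lift 3.672839506172839
```

The image gives 3.7 mm and travel about 3.4–3.6 mm, so I need roughly 2.5 mm more push.

Emit:
arm_command:
  increments:
    - {"jaw":1,"xyz":[0.35,-0.03,0.02],"turn":[0,0.2,-0.1]}
    - {"jaw":1,"xyz":[0,0,0.02],"turn":[0,0,0]}
    - {"jaw":1,"xyz":[0,0,0],"turn":[0,0,0]}

```text
time_s: 16.12
position: [0.6443, 0.0337, 0.0465]
tool_rot: [-0.001, 0.713, 0.702, 0.001]
ft_force: [0.4, 0.3, 1.3]
opening: 0.0293
```

```bash
python3 lift2.py; python3 -c "
from h import *
a=cv2.resize(capture('scene')[165:265,265:365,::-1],None,fx=4,fy=4,interpolation=cv2.INTER_CUBIC)
b=cv2.resize(capture('top')[130:230,220:320,::-1],None,fx=4,fy=4,interpolation=cv2.INTER_CUBIC)
cv2.imwrite('pics/f1.png',np.hstack([a,b]))"
```

```text
t 16.125 p [0.6443 0.0337 0.0465] yaw 89.1 tilt [0.    0.002] F [0.4 0.3 1.3] open 0.0293
[(328, np.float64(nan)), (329, np.float64(-1.02)), (330, np.float64(-0.63)), (331, np.float64(-0.61)), (332, np.float64(-1.04)), (333, np.float64(-0.67)), (334, np.float64(-0.59)), (335, np.float64(-0.92)), (336, np.float64(-0.53))]
mean -0.75125 lift 3.709876543209876
```

View pics/f1.png

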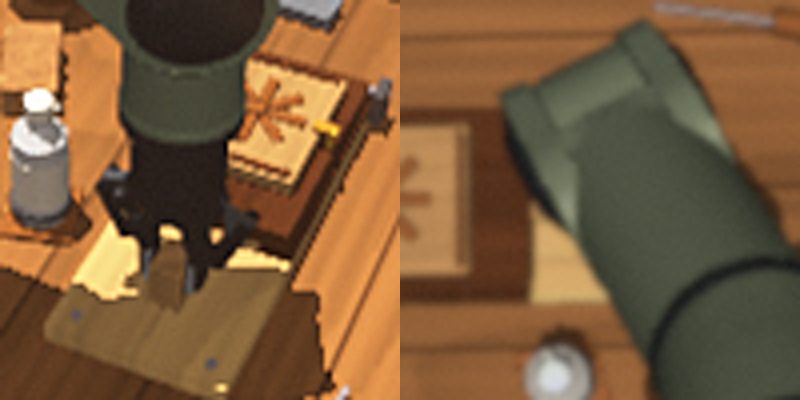

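Emit:
arm_command:
  increments:
    - {"jaw":1,"xyz":[0.3,-0.02,0.02],"turn":[0,0.1,0]}
    - {"jaw":1,"xyz":[0,0,0.01],"turn":[0,0,0]}
    - {"jaw":1,"xyz":[0,0,0],"turn":[0,0,0]}

```text
time_s: 16.75
position: [0.6444, 0.035, 0.0465]
tool_rot: [-0.0, 0.713, 0.701, 0.001]
ft_force: [0.1, -0.5, 2.6]
opening: 0.0291
```

```bash
python3 lift2.py
```

```text
t 16.75 p [0.6444 0.035  0.0465] yaw 89.03 tilt [0.001 0.002] F [ 0.1 -0.5  2.6] open 0.0291
[(328, np.float64(nan)), (329, np.float64(-1.03)), (330, np.float64(-0.56)), (331, np.float64(-0.63)), (332, np.float64(-1.01)), (333, np.float64(-0.68)), (334, np.float64(-0.62)), (335, np.float64(-0.92)), (336, np.float64(-0.81))]
mean -0.7825 lift 3.864197530864197
```

```bash
python3 -c "
from plan import *
st(); print(job_done())"
```

```text
t 16.9 p [0.6444 0.035  0.0465] yaw 89.03 tilt [0.001 0.002] F [-1.2  0.4  4.1] open 0.0291
the job is handed in; nothing more can be done
None
```

The job is done and handed in at 16.9 s. The silver can's cap was pressed, and the wedge is under the middle of the board's free edge, lifting it about 3.9 mm. I am still holding it.

- **Cap:** I pressed it twice. The force on the first press was unclear (9 N, then 5.4 N). The second press clearly hit the stop, with the wrist force rising to about 59 N at the fingertips. That is below the 120 N wrist limit but above the 40 N figure set for the arm and gripper body. The picture afterwards showed the cap back up.
- **Wedge:** I gripped it by its block at 60 N, set it flat on the deck, lined it up to within about 1° and 2 mm of the middle, and pushed it in.
- **Lift:** Travel past first contact gives about 3.85 mm, and the shift of the board's edge in the picture gives about 3.86 mm. First contact is known only to about ±1.5 mm of travel, and single picture columns scatter by about ±1 mm of lift.
- **Clearances:** In the last pictures the fingers were clear of the hinged board, the deck contact was light, and I saw nothing else moved.
- **Brief tilt:** The tool tilted 0.6° during the push, and I corrected it before the end.

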